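# Load the condiment rail: four shakers from the tray row into their own ring holders

## Robot

A 7-joint arm with a two-finger parallel gripper is mounted at the origin on the work surface. World frame = base frame: x ahead of the robot, y to its left, z up, the work surface at z = 0. Lengths are in m, angles in rad, forces in N, time in s.
With the tool pointing down it reaches from about 0.425 to 0.95 m from the base axis. Payload 16.7 kg.
Tool frame: the origin (TCP) lies on the centre line of the jaws, within the pads' length; the fingertips stand 19 mm ahead of it and the grasp point (between the pads) is the TCP; z points along the fingers, y is the direction in which the jaws open and shut (so a half turn about z gives the same grasp; the last joint's range is limited). The gripper opens to 94 mm and grips with 3 to 60 N. Pads are 16 mm wide; open, the fingers measure 119 mm over their backs; the gripper's body (75 mm by 177 mm) begins 78 mm behind the grasp point.
Start: joints at [0.997, 0.426, 0.074, 1.606, -0.034, 1.111, -0.067], TCP at [0.278, -0.615, 0.224] pointing down, gripper open.
Joint ranges: [-2.85, 2.85], [-0.5, 2.14], [-1.23, 1.37], [0.21, 2.46], [-1.02, 4.16], [0.16, 2.05], [-2.73, 2.73]. Speed limits (rad/s): [1.89, 1.89, 2.39, 2.39, 3.01, 3.01, 3.01].

## Interface

Orientations are given as a unit quaternion [x, y, z, w].
In Python, from plant import arm, eyes gives the robot as it stands. The module is installed in compiled form; this text tells all that it offers. Calls block until the motion is done:
- arm.goto(position, orientation): joint-space move of the TCP to a pose.
- arm.move_linear(position, orientation=None, max_speed=0.15): straight line of the TCP; orientation=None keeps the orientation; max_speed is the mean speed in m/s.
- arm.move_joints(angles): joint-space move.
- arm.grip(opening, force=None): opening from 0.0 (shut) to 1.0 (fully open); force is the grip in N (None keeps the last); returns when the fingers have stopped.
- arm.hold(seconds).
- arm.inverse_kinematics(position, orientation): joint angles nearest the present ones, or None.
- arm.read_state(): the state.
- eyes.get_image(name): name is "side" or "top" or "wrist"; returns a dict with "image" (400x640x3 uint8, red, green, blue), "depth" (400x640 float32, m along the optical axis (not along the pixel's ray), 0 where there is no reading), "vertical_fov" (degrees; the focal length in pixels is half the picture's height over the tangent of half this angle, whatever the lens; pixels are square), "cx", "cy" (the principal point, pixels), "k1" (the pictures are not rectified: a ray, as slopes to the right and down, at radius r is drawn at 1 + k1 r^2 times it, then the intrinsics apply), "cam_to_world" (4x4, takes a point from camera to world coordinates). Camera axes: x right, y down, z forward; pixel columns grow to the right and rows downward; lengths in m; the calibration is good to about 2 mm. A picture is of the moment at which its call begins.
A pose or a line that the arm cannot do raises arm.PlanningError and nothing moves.
- arm.close_job(): hands the job in, once; it reports no verdict.
The state is a dict: "time_s": time; "joints": joint angles; "qvel": joint speeds; "joint_efforts": joint torques, N m; "tcp_pos": TCP position; "orientation": TCP orientation; "ft_force": force on the tool from outside, world axes, zero at the start; "ft_torque": the same for the moment, N m; "opening": opening from 0.0 (shut) to 1.0 (fully open).
Only numpy, scipy, OpenCV 4.12 (cv2) and the standard library are available. Lean on these libraries where they do the work, as an engineer would, in place of code of your own. Each camera call takes 0.05 s, during which the arm holds its last target.

## Task

Load the condiment rail for service: move the four filled shakers, one by one, from their row in the grey plastic tray into the row of ring holders on the steel rail, each into the ring made for its size (the widest shaker in the widest ring, and so on in order down to the thinnest in the narrowest), standing upright and fully down on the black pad inside the ring. Keep the shakers upright all the way so that nothing spills, set them down without dropping them, and leave the white bowl and the tape roll where they are.

Things in the scene. Friction and masses are not known exactly. Their poses are not given: they have to be found in the camera images.
- jar_mid (a point): jar: widest shaker, brushed steel, with a domed cap that has one pouring hole; straight wall from 3 to 88 mm above its foot; round, 66 mm in diameter, 118 mm tall. The point is at its centre, half-way up (59 mm above its foot); its z axis points up through the cap. It starts upright in one of the four bays of the grey plastic tray (floor 4 mm above the worktop, walls 22 mm high, bays 92 mm square at 96 mm pitch).
- dredger_mid (a point): dredger: second-widest shaker, brushed steel, with a flat perforated lid; straight wall from 3 to 96 mm above its foot; round, 56 mm in diameter, 96 mm tall. The point is at its centre, half-way up (48 mm above its foot); its z axis points up through the cap. It starts upright in one of the four bays of the grey plastic tray (floor 4 mm above the worktop, walls 22 mm high, bays 92 mm square at 96 mm pitch).
- tower_mid (a point): tower: slim tall shaker, brushed steel, with a long cone top; straight wall from 3 to 78 mm above its foot; round, 46 mm in diameter, 108 mm tall. The point is at its centre, half-way up (54 mm above its foot); its z axis points up through the cap. It starts upright in one of the four bays of the grey plastic tray (floor 4 mm above the worktop, walls 22 mm high, bays 92 mm square at 96 mm pitch).
- salt_mid (a point): salt: smallest and thinnest shaker, brushed steel, with a low rounded top; straight wall from 3 to 64 mm above its foot; round, 36 mm in diameter, 80 mm tall. The point is at its centre, half-way up (40 mm above its foot); its z axis points up through the cap. It starts upright in one of the four bays of the grey plastic tray (floor 4 mm above the worktop, walls 22 mm high, bays 92 mm square at 96 mm pitch).
- holder_jar: the widest of the four ring holders of the steel condiment rail: a square steel plate, 94 mm, with a round collar in the middle, 74 mm inside, its lip flaring to 84 mm, lip top 21 mm above the origin. The shaker stands on the solid floor inside the collar (a thin black rubber pad on the plate, not a hole), 3 mm above the origin. Origin: centre of the plate's underside, 2 mm above the worktop; z up, y along the rail's row of holders (96 mm pitch). Fixed.
- holder_dredger: the second-widest of the four ring holders of the steel condiment rail: a square steel plate, 94 mm, with a round collar in the middle, 64 mm inside, its lip flaring to 74 mm, lip top 21 mm above the origin. The shaker stands on the solid floor inside the collar (a thin black rubber pad on the plate, not a hole), 3 mm above the origin. Origin: centre of the plate's underside, 2 mm above the worktop; z up, y along the rail's row of holders (96 mm pitch). Fixed.
- holder_tower: the third-widest of the four ring holders of the steel condiment rail: a square steel plate, 94 mm, with a round collar in the middle, 54 mm inside, its lip flaring to 64 mm, lip top 21 mm above the origin. The shaker stands on the solid floor inside the collar (a thin black rubber pad on the plate, not a hole), 3 mm above the origin. Origin: centre of the plate's underside, 2 mm above the worktop; z up, y along the rail's row of holders (96 mm pitch). Fixed.
- holder_salt: the narrowest of the four ring holders of the steel condiment rail: a square steel plate, 94 mm, with a round collar in the middle, 44 mm inside, its lip flaring to 54 mm, lip top 21 mm above the origin. The shaker stands on the solid floor inside the collar (a thin black rubber pad on the plate, not a hole), 3 mm above the origin. Origin: centre of the plate's underside, 2 mm above the worktop; z up, y along the rail's row of holders (96 mm pitch). Fixed.
- bowl: bystander: white ceramic bowl, 110 mm across, 50 mm tall, beside the work; origin at the centre of its underside
- tape: bystander: roll of tan packing tape lying flat, 104 mm across, 48 mm tall, beside the work; origin at the centre of its underside
Not all that is in view belongs to the job. What is shaped like the holder_salt but green or red is not meant.

How it is judged:
By the outcome, as a careful person would: the job done as asked, in the order asked, and still so for the second after the job is handed in, with the robot touching nothing.
It also fails if it takes over 102 s, if anything falls off the work surface, if the arm or the gripper's body presses on something with over 40 N, if the wrist force passes 120 N, or if a joint passes its speed limit or range.

## Working session

There is one attempt and no reset: what is moved stays moved. The work goes in short steps, each a Python script; the robot and the scene stay as the last script left them, time stands still between calls to the robot, and variables do not carry over. Pictures are saved under pics/ and viewed, and the job is handed in when it is done.

```bash
mkdir -p pics; python3 - <<'E'
from plant import arm, eyes
import cv2,numpy as np
for n in ["side","top","wrist"]:
    d=eyes.get_image(n); cv2.imwrite(f"pics/{n}0.png",d["image"][:,:,::-1]); np.save(f"pics/{n}0.npy",d,allow_pickle=True)
    print(n,d["vertical_fov"],d["cx"],d["cy"],d["k1"],np.round(d["cam_to_world"],3).tolist())
s=arm.read_state(); print(s)
E
```

```text
side 52.5462983669433 319.7363947729899 196.7832809209733 -0.10561859727957142 [[-0.756, -0.366, 0.542, -0.094], [-0.654, 0.433, -0.62, 0.731], [-0.008, -0.824, -0.567, 0.775], [0.0, 0.0, 0.0, 1.0]]
top 52.36014649716925 319.245749159239 208.05026976835677 -0.1013838662193066 [[0.015, -0.998, 0.066, 0.47], [-1.0, -0.014, 0.012, -0.016], [-0.011, -0.067, -0.998, 1.378], [0.0, 0.0, 0.0, 1.0]]
wrist 71.02727052876337 322.5892592490386 206.0199968472082 -0.007649433759533395 [[0.414, -0.871, -0.264, 0.355], [-0.91, -0.396, -0.119, -0.58], [-0.001, 0.289, -0.957, 0.384], [0.0, 0.0, 0.0, 1.0]]
{'time_s': 0.15, 'joints': array([ 0.99647773,  0.4265926 ,  0.0738577 ,  1.60643759, -0.03411752,
        1.1107711 , -0.06712695]), 'qvel': array([ 5.56913769e-04, -3.01947911e-03, -3.70376313e-04, -2.24201041e-03,
        5.13779664e-05, -1.74762852e-04, -1.48035017e-04]), 'joint_efforts': array([ 5.67336669e-03, -9.36277199e+01,  3.67016718e+00, -4.54416275e+01,
       -4.86435893e-02,  1.79676345e-02, -2.36230551e-05]), 'tcp_pos': array([ 0.27806487, -0.61473214,  0.22394355]), 'orientation': array([ 9.77532831e-01,  2.10782682e-01, -1.22337144e-04, -4.58823690e-04]), 'ft_force': array([0.39204756, 0.27958018, 0.16300673]), 'ft_torque': array([-0.00966577,  0.00748331,  0.0519484 ]), 'opening': 0.9992447597882046}
```

View pics/side0.png

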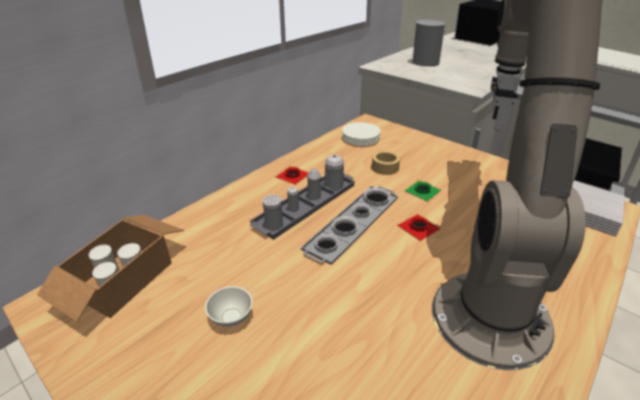

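View pics/top0.png

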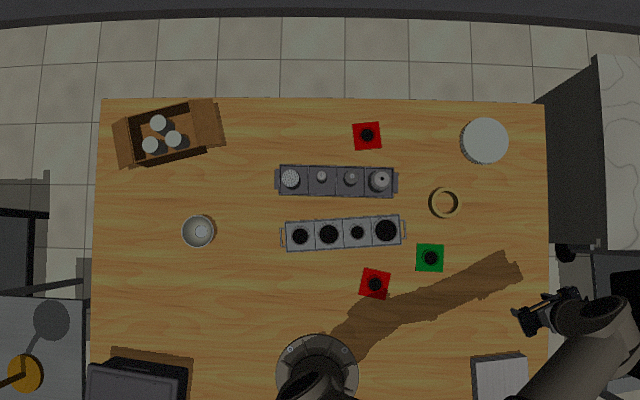

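View pics/wrist0.png

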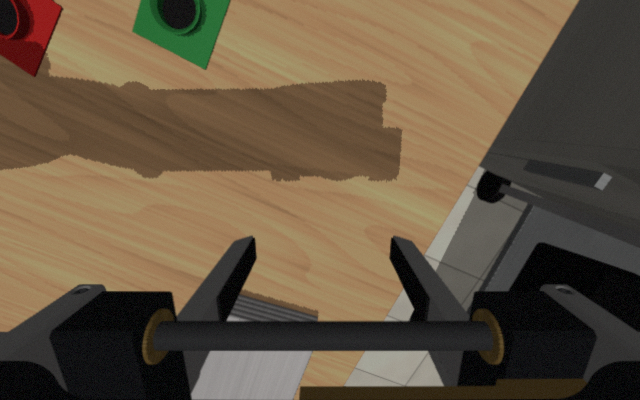

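The top view shows the tray row from left to right: dredger (291,178), salt (321,176), tower (351,178), jar (381,180). The rail's rings are at about (300,236), (328,234), (357,232) and (386,229). The bowl is at (198,231), the tape roll at (444,202), and the red and green squares are decoys. Next I'll enlarge this area.

```bash
cat > h.py <<'E'
import numpy as np, cv2
def K(d):
    f=200/np.tan(np.radians(d["vertical_fov"])/2); return f
def ray(d,u,v):
    f=K(d); p=np.stack([(np.asarray(u,float)-d["cx"])/f,(np.asarray(v,float)-d["cy"])/f],-1)
    q=p.copy()
    for _ in range(20): q=p/(1+d["k1"]*(q**2).sum(-1,keepdims=True))
    return np.concatenate([q,np.ones(q.shape[:-1]+(1,))],-1)
def at_z(d,u,v,z):
    T=d["cam_to_world"]; r=ray(d,u,v)@T[:3,:3].T; o=T[:3,3]
    return o+r*((z-o[2])/r[...,2])[...,None]
def cloud(d):
    v,u=np.mgrid[:400,:640]; r=ray(d,u,v)*d["depth"][...,None]
    T=d["cam_to_world"]; return r@T[:3,:3].T+T[:3,3]
def project(d,P):
    T=np.linalg.inv(d["cam_to_world"]); p=np.asarray(P)@T[:3,:3].T+T[:3,3]
    q=p[...,:2]/p[...,2:]; q=q*(1+d["k1"]*(q**2).sum(-1,keepdims=True))
    return q*K(d)+[d["cx"],d["cy"]]
def ld(n): return np.load(f"pics/{n}.npy",allow_pickle=True).item()
E
python3 - <<'E'
from h import *
d=ld("top0"); im=d["image"][:,:,::-1][155:260,265:415]
cv2.imwrite("pics/topc.png",cv2.resize(im,None,fx=5,fy=5,interpolation=cv2.INTER_CUBIC))
C=cloud(d)
for u,v in [(291,178),(321,176),(351,178),(381,180),(300,236),(328,234),(357,232),(386,229),(340,234),(198,231),(444,202),(430,258),(250,300)]:
    print(u,v,np.round(C[v,u],3), np.round(at_z(d,u,v,0.023),3))
E
```

```text
291 178 [0.65  0.09  0.098] [0.66  0.096 0.023]
321 176 [ 0.659 -0.005  0.085] [ 0.669 -0.004  0.023]
351 178 [ 0.651 -0.099  0.109] [ 0.663 -0.105  0.023]
381 180 [ 0.644 -0.192  0.125] [ 0.658 -0.206  0.023]
300 236 [0.466 0.064 0.004] [0.467 0.063 0.023]
328 234 [ 0.475 -0.031  0.008] [ 0.475 -0.03   0.023]
357 232 [ 0.483 -0.128  0.007] [ 0.483 -0.127  0.023]
386 229 [ 0.494 -0.226  0.005] [ 0.494 -0.223  0.023]
340 234 [ 0.475 -0.07   0.021] [ 0.475 -0.07   0.023]
198 231 [0.477 0.413 0.006] [0.477 0.407 0.023]
444 202 [ 0.589 -0.427 -0.002] [ 0.587 -0.419  0.023]
430 258 [ 0.398 -0.377  0.004] [ 0.399 -0.371  0.023]
250 300 [ 0.247  0.23  -0.005] [0.251 0.225 0.023]
```

View pics/topc.png

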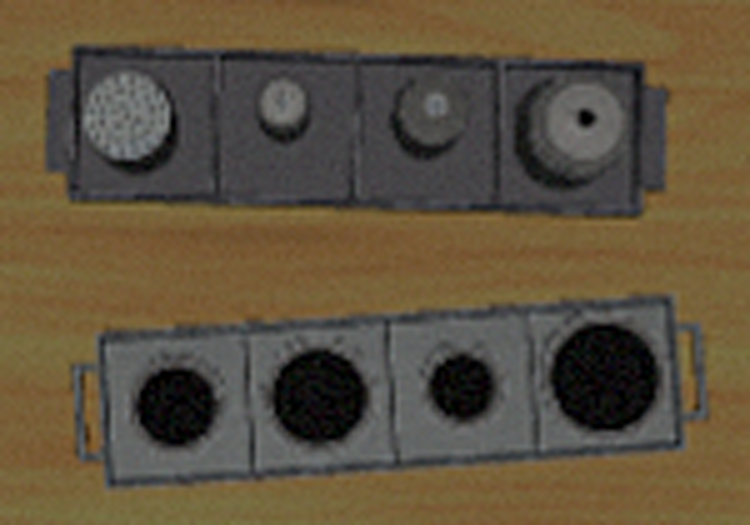

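In the enlarged crop the rings, left to right by diameter, are tower, dredger, salt, jar (left ring is third-widest, then second-widest, narrowest, widest). The tray holds dredger, salt, tower, jar. I'll take one closer wrist view over both rows.

```bash
python3 - <<'E'
from plant import arm, eyes
import cv2,numpy as np
arm.goto([0.50,-0.07,0.36],[1,0,0,0])
d=eyes.get_image("wrist"); cv2.imwrite("pics/wrist1.png",d["image"][:,:,::-1]); np.save("pics/wrist1.npy",d,allow_pickle=True)
d=eyes.get_image("side"); np.save("pics/side1.npy",d,allow_pickle=True)
s=arm.read_state(); print(s["time_s"],s["joints"],s["tcp_pos"])
c,s_=np.cos,np.sin
for yaw in (-90,90):
  a=np.radians(yaw); q=[c(a/2),s_(a/2),0,0]
  for p in ([0.645,-0.19,0.08],[0.65,0.09,0.08],[0.468,0.063,0.08],[0.494,-0.223,0.08],[0.5,-.07,.25]):
    print(yaw,p,np.round(arm.inverse_kinematics(p,q),2) if arm.inverse_kinematics(p,q) is not None else None)
E
```

```text
2.4167 [ 0.29284593  0.06101484 -0.29296615  1.78030375  0.01819381  1.30330522
 -1.57618763] [ 0.49997891 -0.07067534  0.35977654]
-90 [0.645, -0.19, 0.08] [-0.25  0.66  0.63  1.75 -0.48  0.89 -2.55]
-90 [0.65, 0.09, 0.08] [-0.9   0.81  1.01  1.8  -0.81  1.01 -2.7 ]
-90 [0.468, 0.063, 0.08] [-1.18  0.64  1.21  2.22 -0.84  0.86 -2.56]
-90 [0.494, -0.223, 0.08] [-0.2   0.46  0.64  2.06 -0.4   0.74 -2.45]
-90 [0.5, -0.07, 0.25] [-1.09  0.33  1.36  2.   -0.37  1.1  -2.71]
90 [0.645, -0.19, 0.08] [ 0.43  0.59 -0.33  1.71  0.24  0.89  0.  ]
90 [0.65, 0.09, 0.08] [ 0.11  0.59 -0.47  1.74  0.33  0.89 -0.5 ]
90 [0.468, 0.063, 0.08] [ 0.14  0.33 -0.47  2.15  0.23  0.7  -0.49]
90 [0.494, -0.223, 0.08] [ 0.53  0.4  -0.27  2.01  0.16  0.74  0.16]
90 [0.5, -0.07, 0.25] [ 0.35  0.14 -0.37  1.93  0.06  1.08 -0.05]
```

View pics/wrist1.png

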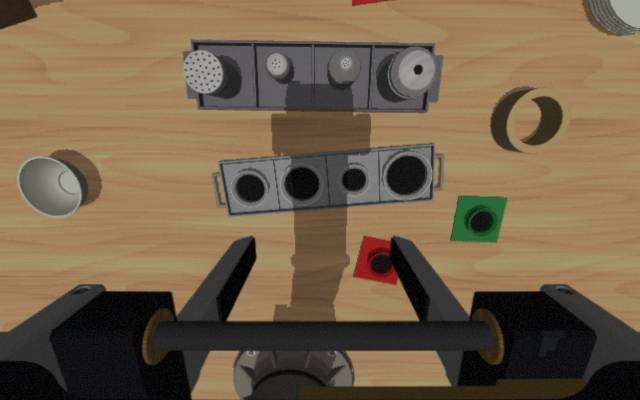

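```bash
python3 - <<'E'
from h import *
d=ld("wrist1"); im=d["image"][:,:,::-1]
cv2.imwrite("pics/w1a.png",cv2.resize(im[135:220,205:455],None,fx=3.2,fy=3.2,interpolation=cv2.INTER_CUBIC))
cv2.imwrite("pics/w1b.png",cv2.resize(im[30:120,180:450],None,fx=2.96,fy=2.96,interpolation=cv2.INTER_CUBIC))
E
```

```text
(no output)
```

View pics/w1a.png

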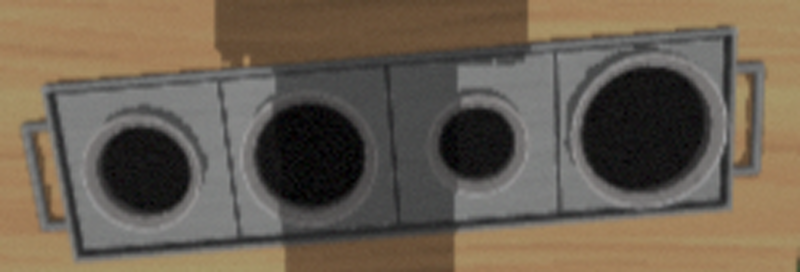

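View pics/w1b.png

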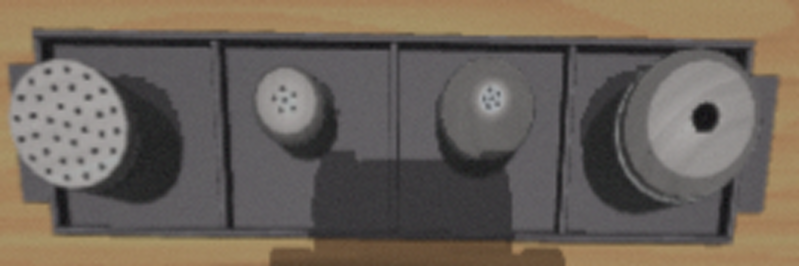

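The rings' dark discs in the enlarged crop measure about 95, 112, 77 and 133 px. That fits tower 54, dredger 64, salt 44 and jar 74 mm. Now I'll compute positions from both cameras.

```bash
python3 - <<'E'
from h import *
from scipy.optimize import least_squares
R={"tower":.027,"dredger":.032,"salt":.022,"jar":.037}; order=["tower","dredger","salt","jar"]
def poly(d,c,r,z):
    a=np.linspace(0,2*np.pi,72,endpoint=False)
    return project(d,np.stack([c[0]+r*np.cos(a),c[1]+r*np.sin(a),0*a+z],-1)).astype(np.float32)
def pred(d,c,r):
    ar,p=cv2.intersectConvexConvex(poly(d,c,r,.005),poly(d,c,r,.018))
    m=cv2.moments(p); return np.array([m["m10"]/m["m00"],m["m01"]/m["m00"]]),ar
seeds={"wrist1":[(249,187),(302,183),(354,179),(407,174)],"top0":[(300,236),(328.5,234),(357,232),(386,230)]}
obs={}
for n,ss in seeds.items():
    d=ld(n); g=cv2.resize(d["image"].min(2).astype(np.float32) if 0 else cv2.cvtColor(d["image"],cv2.COLOR_RGB2GRAY),None,fx=8,fy=8,interpolation=cv2.INTER_LINEAR)
    g=cv2.GaussianBlur(g,(0,0),5)
    for k,(u,v) in zip(order,ss):
        U,V=int(u*8),int(v*8); r0=(36 if n=="wrist1" else 20)*8//2+ (40 if n=="wrist1" else 40)
        sub=g[V-r0:V+r0,U-r0:U+r0]
        t=(np.percentile(sub,3)*.5+np.percentile(sub,50)*.5)
        lab=cv2.connectedComponents((sub<min(t,45)).astype(np.uint8))[1]; m=lab==lab[r0,r0]
        ys,xs=np.nonzero(m); obs[n,k]=np.array([(xs.mean()+U-r0+.5)/8-.5,(ys.mean()+V-r0+.5)/8-.5]),m.sum()/64
def centres(p): # salt-mid ref
    e=np.array([-np.sin(p[2]),np.cos(p[2])])
    return {k:p[:2]+e*.096*(1.5-i) for i,k in enumerate(order)}
def res(p,ns):
    c=centres(p); return np.concatenate([pred(ld_[n],c[k],R[k])[0]-obs[n,k][0] for n in ns for k in order])
ld_={n:ld(n) for n in seeds}
for ns in (["wrist1"],["top0"],["wrist1","top0"]):
    s=least_squares(res,[.48,-.08,.1],args=(ns,)); c=centres(s.x)
    print(ns,np.round(s.x,4),{k:np.round(v,4).tolist() for k,v in c.items()}, "res px",np.round(s.fun,2))
    for n in ns: print([(k,round(pred(ld_[n],c[k],R[k])[1]),round(obs[n,k][1])) for k in order])
sh={"dredger":(.1,(203.3,71.6),(290.2,178.4)),"salt":(.084,(276.6,63.4),(321.6,175.2)),"tower":(.112,(345.9,62.8),(352.2,175.8)),"jar":(.122,(418.2,69.5),(382,178.8))}
for k,(z,w,t) in sh.items(): print(k,np.round(at_z(ld_["wrist1"],*w,z),4),np.round(at_z(ld_["top0"],*t,z),4))
C=cloud(ld_["wrist1"])
m=(C[...,2]>.03)&(C[...,2]<.2)&(C[...,0]>.57)&(abs(C[...,1]+.05)<.2)
for k,(z,w,t) in sh.items():
    u,v=map(round,w); print(k,np.round(C[v,u],4))
E
```

```text
['wrist1'] [ 0.4777 -0.0801  0.0842] {'tower': [0.4656, 0.0634], 'dredger': [0.4737, -0.0322], 'salt': [0.4818, -0.1279], 'jar': [0.4898, -0.2236]} res px [ 0.48 -0.08 -0.13  0.11  0.13 -0.07 -0.43  0.02]
[('tower', 574, 555), ('dredger', 863, 846), ('salt', 401, 393), ('jar', 1158, 997)]
['top0'] [ 0.4788 -0.0796  0.0821] {'tower': [0.467, 0.0639], 'dredger': [0.4749, -0.0318], 'salt': [0.4827, -0.1275], 'jar': [0.4906, -0.2232]} res px [ 0.17  0.    0.04  0.01 -0.06 -0.02 -0.14  0.  ]
[('tower', 199, 194), ('dredger', 283, 274), ('salt', 131, 128), ('jar', 367, 352)]
['wrist1', 'top0'] [ 0.478  -0.0799  0.084 ] {'tower': [0.4659, 0.0636], 'dredger': [0.4739, -0.0321], 'salt': [0.482, -0.1277], 'jar': [0.4901, -0.2234]} res px [ 0.38 -0.23 -0.21 -0.03  0.05 -0.21 -0.5  -0.11  0.25  0.33  0.12  0.29
  0.01  0.2  -0.07  0.17]
[('tower', 575, 555), ('dredger', 863, 846), ('salt', 402, 393), ('jar', 1159, 997)]
[('tower', 199, 194), ('dredger', 283, 274), ('salt', 131, 128), ('jar', 367, 352)]
dredger [0.6499 0.0926 0.1   ] [0.6484 0.0926 0.1   ]
salt [ 0.6629 -0.0061  0.084 ] [ 0.6623 -0.0066  0.084 ]
tower [ 0.6586 -0.1018  0.112 ] [ 0.6576 -0.1028  0.112 ]
jar [ 0.6491 -0.195   0.122 ] [ 0.6481 -0.1951  0.122 ]
dredger [0.6494 0.0929 0.1003]
salt [ 0.6634 -0.0066  0.0837]
tower [ 0.6582 -0.1019  0.1126]
jar [ 0.6483 -0.1944  0.1233]
```

The two cameras agree within about 1.5 mm, and the depth heights match the given sizes. The jar goes first. I'll grip with the jaws along x, clear of its neighbours.

```bash
cat > job.py <<'E'
from plant import arm, eyes
from h import *
Q=[np.sqrt(.5),np.sqrt(.5),0,0]
RING={'tower':[.4662,.0636],'dredger':[.4742,-.0321],'salt':[.4823,-.1277],'jar':[.4903,-.2234]}
SH={"dredger":[.6493,.0926],"salt":[.6628,-.0064],"tower":[.6581,-.1022],"jar":[.6486,-.1949]}
GZ={"jar":.060,"dredger":.060,"tower":.055,"salt":.045}
def st(msg):
    s=arm.read_state(); print(msg,"t",round(s["time_s"],2),"tcp",np.round(s["tcp_pos"],4),"F",np.round(s["ft_force"],1),"op mm",round(s["opening"]*94,1)); return s
def snap(n,f):
    d=eyes.get_image(n); cv2.imwrite(f"pics/{f}.png",d["image"][:,:,::-1]); np.save(f"pics/{f}.npy",d,allow_pickle=True)
def pick(k,lift):
    x,y=SH[k]; g=GZ[k]+.004
    arm.goto([x,y,.23],Q); arm.move_linear([x,y,g],max_speed=.12); st("at")
    arm.grip(0.0,35); st("gripped")
    arm.move_linear([x,y,g+.03],max_speed=.06); st("up")
    arm.move_linear([x,y,g+lift],max_speed=.12)
    x,y=RING[k]; arm.move_linear([x,y,g+lift],max_speed=.15); arm.hold(.3); st("over ring")
    arm.move_linear([x,y,GZ[k]+.005+.035],max_speed=.12); arm.hold(.2); st("above lip")
def place(k,dx=0,dy=0):
    x,y=RING[k]; x+=dx;y+=dy; g=GZ[k]+.005
    arm.move_linear([x,y,g+.006],max_speed=.04); arm.hold(.2); s=st("near floor"); f0=s["ft_force"][2]
    for dz in np.arange(.004,-.006,-.001):
        arm.move_linear([x,y,g+dz],max_speed=.02); s=arm.read_state()
        if s["ft_force"][2]-f0>3: break
    s=st(f"contact dz={dz:.3f}")
def release(k):
    s=arm.read_state(); p=s["tcp_pos"]
    arm.grip(1.0); st("open"); arm.move_linear([p[0],p[1],.23],max_speed=.12)
    st("clear")
E
python3 - <<'E'
from job import *
pick("jar",.06); snap("wrist","wj"); snap("side","sj")
E
```

```text
at t 5.47 tcp [ 0.649  -0.195   0.0648] F [ 0.2 -0.3 -0.1] op mm 93.9
gripped t 6.03 tcp [ 0.6489 -0.195   0.0642] F [ 2.  -0.4  2.1] op mm 64.9
up t 6.67 tcp [ 0.6485 -0.195   0.0941] F [-0.9 -0.8 -3.9] op mm 64.8
over ring t 8.6 tcp [ 0.4906 -0.2232  0.1239] F [ 0.5  0.3 -3.1] op mm 64.8
above lip t 9.15 tcp [ 0.4907 -0.2235  0.1006] F [ 1.4 -0.8 -2.6] op mm 65.0
```

```bash
python3 - <<'E'
from h import *
a=ld("wj")["image"]; b=ld("sj")["image"]
cv2.imwrite("pics/j.png",np.hstack([cv2.resize(a[:,120:520],(400,400)),cv2.resize(b[130:290,220:420],(400,320)) if 0 else cv2.resize(b[150:270,260:410],(400,400))])[:,:,::-1])
E
```

```text
(no output)
```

View pics/j.png

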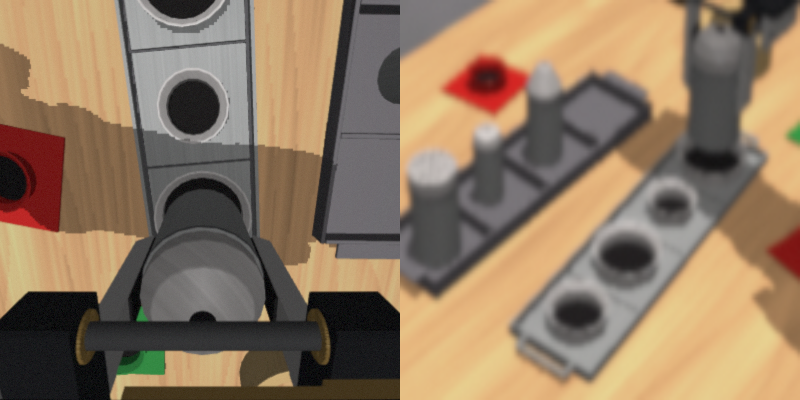

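The jar hangs upright over the widest ring, with its foot centred on the ring at about column 203 in the crop. I'll lower it now. Its weight is only about 3–4 N, so the contact threshold of 3 N needs care.

```bash
sed -i 's/f0>3/f0>4/' job.py; python3 - <<'E'
from job import *
place("jar")
E
```

```text
near floor t 10.32 tcp [ 0.4904 -0.2235  0.0712] F [-0.3 -0.5 -3.4] op mm 65.0
contact dz=0.000 t 11.57 tcp [ 0.4904 -0.2234  0.0651] F [-0.2  0.1  0.8] op mm 65.3
```

The jar touched down at the expected height. I'll release it and check.

```bash
python3 - <<'E'
from job import *
release("jar"); pick("dredger",.06); snap("wrist","wd"); snap("side","sd")
a=ld("wd")["image"]; b=ld("sd")["image"]
cv2.imwrite("pics/d.png",np.hstack([a[:,120:520],cv2.resize(b[150:270,260:410],(400,400))])[:,:,::-1])
E
```

```text
open t 12.22 tcp [ 0.4903 -0.2234  0.065 ] F [-0.2 -0.3  0.6] op mm 94.0
clear t 13.74 tcp [ 0.4901 -0.2233  0.2293] F [-0.8 -0.1  0. ] op mm 94.0
at t 16.6 tcp [0.6497 0.0927 0.0648] F [ 0.   0.1 -0.8] op mm 93.9
gripped t 17.28 tcp [0.6495 0.0926 0.0641] F [1.8 0.  1.6] op mm 55.8
up t 17.93 tcp [0.6493 0.0925 0.0941] F [ 0.1  0.4 -3.1] op mm 55.7
over ring t 20.22 tcp [ 0.4743 -0.0319  0.1239] F [ 0.5 -0.3 -2.5] op mm 55.3
above lip t 20.77 tcp [ 0.4746 -0.0321  0.1006] F [-0.7  0.2 -3.3] op mm 55.2
```

View pics/d.png

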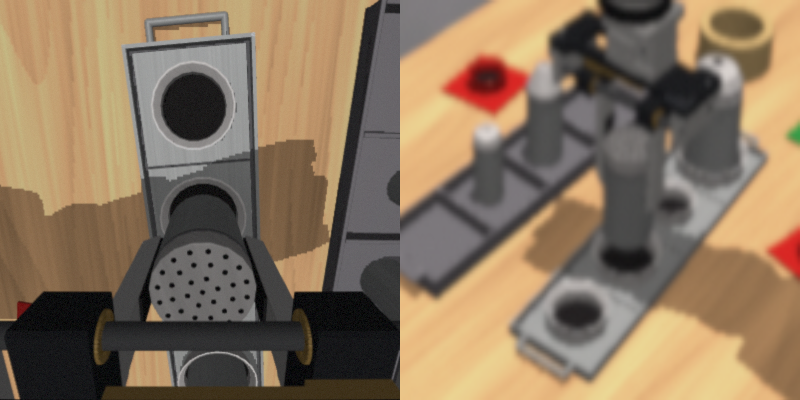

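The jar stands upright in its ring at (712,120) in the crop, and the dredger is centred over the second-widest ring. I'll place it and move on to the tower, lifting that one higher to pass over the dredger.

```bash
python3 - <<'E'
from job import *
place("dredger"); release("dredger"); pick("tower",.125); snap("wrist","wt"); snap("side","stt")
a=ld("wt")["image"]; b=ld("stt")["image"]
cv2.imwrite("pics/t.png",np.hstack([a[:,120:520],cv2.resize(b[150:270,260:410],(400,400))])[:,:,::-1])
E
```

```text
near floor t 21.94 tcp [ 0.4744 -0.0321  0.0712] F [-0.9  0.3 -2.3] op mm 55.2
contact dz=-0.001 t 23.44 tcp [ 0.4746 -0.0322  0.0648] F [-4.8 -0.5 17.5] op mm 55.4
open t 24.2 tcp [ 0.4742 -0.0321  0.064 ] F [ 0.1  0.1 -0.3] op mm 94.1
clear t 25.73 tcp [ 0.4743 -0.0321  0.2294] F [ 0.2  0.2 -0.3] op mm 93.9
at t 28.12 tcp [ 0.6585 -0.1022  0.0598] F [ 0.7  0.  -0.5] op mm 94.2
gripped t 28.93 tcp [ 0.6582 -0.1022  0.059 ] F [-0.   0.4  0.2] op mm 45.4
up t 29.57 tcp [ 0.658  -0.1023  0.0891] F [-0.   0.4 -1.9] op mm 45.2
over ring t 32.66 tcp [0.4663 0.0635 0.1839] F [ 0.3 -0.3 -2.7] op mm 45.4
above lip t 33.75 tcp [0.4666 0.0636 0.0956] F [-0.7  0.2 -2.5] op mm 45.3
```

View pics/t.png

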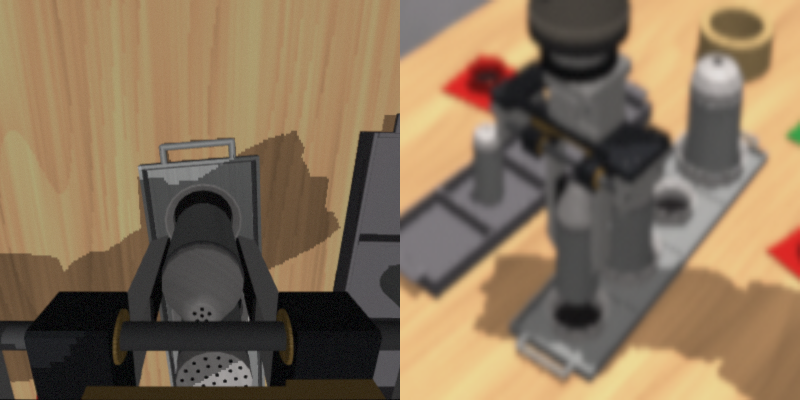

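The tower is upright and centred over the left ring, at column 204 in the crop. I'll place it, then pick up the salt.

```bash
python3 - <<'E'
from job import *
place("tower"); release("tower"); pick("salt",.125); snap("wrist","ws"); snap("side","ss")
a=ld("ws")["image"]; b=ld("ss")["image"]
cv2.imwrite("pics/s.png",np.hstack([a[:,120:520],cv2.resize(b[150:270,260:410],(400,400))])[:,:,::-1])
E
```

```text
near floor t 34.92 tcp [0.4663 0.0636 0.0662] F [-0.6 -0.4 -2. ] op mm 45.3
contact dz=-0.001 t 36.42 tcp [0.4666 0.0636 0.0596] F [-2.7 -1.4 12.6] op mm 45.3
open t 37.31 tcp [0.4662 0.0636 0.059 ] F [ 0.2 -0.6 -0.9] op mm 94.4
clear t 38.88 tcp [0.4663 0.0636 0.2294] F [-0.   0.3 -0.5] op mm 94.0
at t 41.38 tcp [ 0.6632 -0.0064  0.0497] F [ 0.5 -0.5  0.2] op mm 94.0
gripped t 42.32 tcp [ 0.6628 -0.0064  0.049 ] F [ 0.5  1.  -0.6] op mm 34.9
up t 42.97 tcp [ 0.6628 -0.0065  0.0791] F [ 0.6  0.2 -1.3] op mm 35.0
over ring t 45.81 tcp [ 0.4825 -0.1275  0.1739] F [-0.2  0.2 -0. ] op mm 35.1
above lip t 46.9 tcp [ 0.4827 -0.1279  0.0857] F [-0.3  0.2 -1.7] op mm 35.1
```

View pics/s.png

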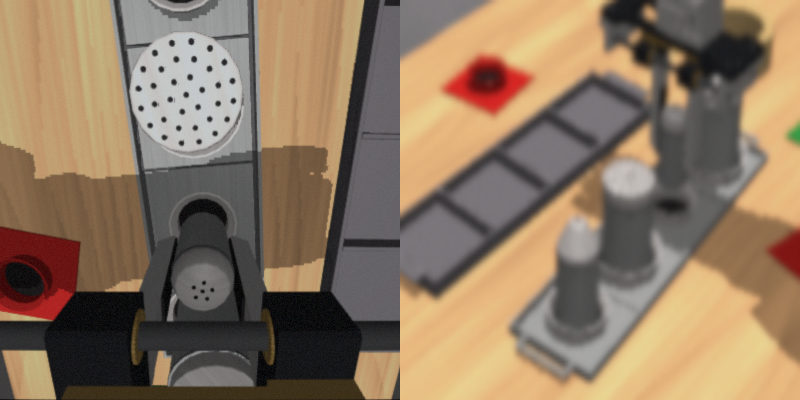

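The salt is centred over the last ring, and the tower and dredger stand upright in theirs. I'll place it, back off and check the whole rail.

```bash
python3 - <<'E'
from job import *
place("salt"); release("salt"); arm.goto([0.50,-0.07,0.36],[1,0,0,0]); arm.hold(.3)
snap("wrist","wf"); snap("side","sf"); snap("top","tf"); st("end")
a=ld("wf")["image"]; b=ld("sf")["image"]
cv2.imwrite("pics/f.png",np.hstack([cv2.resize(a[20:240,180:460],None,fx=1.4,fy=1.4)[:308],cv2.resize(b[150:270,260:410],(392,308))])[:,:,::-1])
C=cloud(ld("wf")); H={"jar":.118,"dredger":.096,"tower":.108,"salt":.08}
for k in H:
    r=RING[k]; m=(np.hypot(C[...,0]-r[0],C[...,1]-r[1])<.045)&(C[...,2]>.04)
    z=np.percentile(C[m][:,2],98); 
    m2=m&(C[...,2]>z-.006); print(k,"top z",round(z,4),"expect",H[k]+.005,"top centre",np.round(C[m2].mean(0)[:2],4),"ring",r)
d0,d1=ld("top0")["image"].astype(int),ld("tf")["image"].astype(int)
for n,(u,v) in {"bowl":(198,231),"tape":(444,202)}.items(): print(n,abs(d0-d1)[v-22:v+22,u-22:u+22].mean())
E
```

```text
near floor t 48.08 tcp [ 0.4824 -0.1278  0.0562] F [ 0.6  0.1 -0. ] op mm 35.4
contact dz=-0.001 t 49.58 tcp [ 0.4825 -0.1278  0.0497] F [-4.7  0.7 17.6] op mm 34.7
open t 50.58 tcp [ 0.4823 -0.1277  0.049 ] F [-1.   0.1  0. ] op mm 94.1
clear t 52.24 tcp [ 0.4822 -0.1277  0.2294] F [-0.7 -0.5  0.2] op mm 93.4
end t 54.18 tcp [ 0.5  -0.07  0.36] F [ 0.2  0.2 -0.7] op mm 94.1
jar top z 0.1241 expect 0.123 top centre [ 0.4908 -0.2218] ring [0.4903, -0.2234]
dredger top z 0.4625 expect 0.101 top centre [ 0.5134 -0.0187] ring [0.4742, -0.0321]
tower top z 0.1137 expect 0.113 top centre [0.4666 0.0629] ring [0.4662, 0.0636]
salt top z 0.4717 expect 0.085 top centre [ 0.5203 -0.1198] ring [0.4823, -0.1277]
bowl 3.291322314049587
tape 3.5201446280991737
```

View pics/f.png

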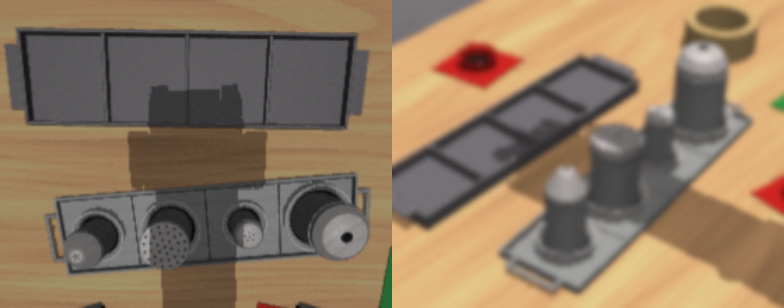

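View pics/tf.png

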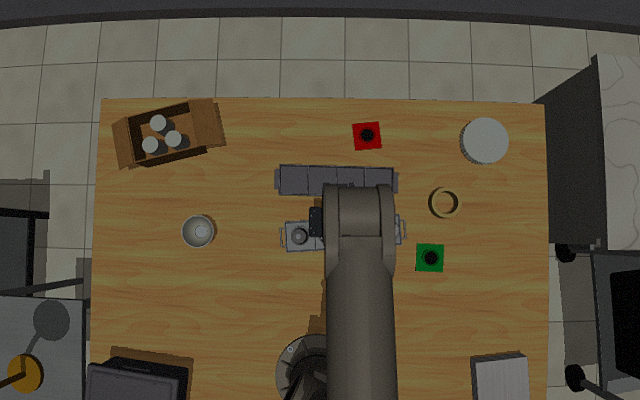

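The final views show all four standing upright in their rings, and the bowl (198,231) and tape (444,202) where they were. The dredger and salt heights picked up depth points from the gripper, so I'll recompute them before handing in.

```bash
python3 - <<'E'
from job import *
C=cloud(ld("wf")); 
for k,h in {"dredger":.101,"salt":.085}.items():
    r=RING[k]; m=(np.hypot(C[...,0]-r[0],C[...,1]-r[1])<.04)&(C[...,2]>.04)&(C[...,2]<.2)
    z=np.percentile(C[m][:,2],97); m2=m&(C[...,2]>z-.005); print(k,round(z,4),"expect",h,np.round(C[m2].mean(0)[:2],4),r)
    ok=abs(z-h)<.004
    assert ok
arm.close_job()
E
```

```text
dredger 0.1028 expect 0.101 [ 0.4744 -0.0311] [0.4742, -0.0321]
salt 0.0862 expect 0.085 [ 0.4821 -0.1261] [0.4823, -0.1277]
the job is handed in; nothing more can be done
```

All four shakers are in their matching rings on the rail, moved one at a time in the order jar, dredger, tower, salt. I handed the job in at about 54 s, with the gripper clear of everything.

- **Seating:** in the final wrist depth image each shaker top is within 2 mm of its expected height, so all are fully down on the pads. Each top centre is within about 2 mm of its ring centre.
- **Handling:** all four looked upright while held over their rings and in the final pictures. Each was lowered in 1 mm steps until it touched the pad. The jar's touchdown force was about 4 N; the other three were pressed down with 15–20 N.
- **Bystanders:** the bowl and tape roll look unmoved in the top view.
- **One check went wrong at first:** the first height readings for the dredger and salt were wrong because they included the gripper. Recomputed without it, both passed.

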